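# Load the gravity-feed spray can rack in order

## Robot

A 6-joint arm with a two-finger parallel gripper is mounted at the origin on the work surface. World frame = base frame: x ahead of the robot, y to its left, z up, the work surface at z = 0. Lengths are in m, angles in rad, forces in N, time in s.
With the tool pointing down it reaches from about 0.35 to 0.975 m from the base axis. Payload 4.9 kg.
Tool frame: the origin (TCP) lies at the very end of the fingers, on their centre line; the grasp point (between the pads) lies 19 mm behind it (r.tcp_to_grasp is the distance from the TCP to the grasp point, in m); z points along the fingers, y is the line along which they close (so a half turn about z gives the same grasp; the last joint's range is limited). The gripper opens to 85 mm and grips with 20 to 120 N. Pads are 22 mm wide; open, the fingers measure 114 mm over their backs; the gripper's body (76 mm by 85 mm) begins 54 mm behind the grasp point. The pads swing forward as they close: fully open they stand 13 mm farther back than shut.
Start: joints at [-1.38, 0.053, 1.613, -0, 1.476, -0.119], TCP at [0.191, -0.595, 0.231] pointing down, gripper open.
Joint ranges: [-3.01, 3.01], [-1.01, 2.22], [0.06, 2.58], [-1.02, 4.17], [0.09, 2.62], [-3.14, 3.14]. Speed limits (rad/s): [2.57, 2.57, 3.14, 3.14, 3.14, 3.14].

## Interface

Orientations are given as a rotation vector (axis times angle).
In Python, from station import r gives the robot as it stands.
- The arm moves only by the tool shift_gripper, called as name(argument=value, ...) on one line, values as JSON. Schema: {"type":"object","properties":{"ticks":{"type":"array","items":{"type":"number"},"minItems":6,"maxItems":72},"aperture":{"type":"number"},"grip_force":{"type":"number"},"only":{"type":"string"},"quiet":{"type":"boolean"},"lines":{"type":"string"}},"required":["ticks"],"additionalProperties":false}. ticks is one flat list of numbers that holds 1 to 12 rows one after another, with no inner brackets; each row has 6 numbers: dx, dy, dz in m, then a rotation vector rx, ry, rz in rad; each row shifts and turns the commanded pose from where the row before left it, along the tool's axes as they then stand; what a row does not reach is not made up. A row lasts 1/8 s, in which the tool goes at most 0.0625 m and 0.188 rad, less where a joint would pass 70% of its speed; a pose out of reach is approached as far as the arm can. aperture is the finger opening in m, set as the call begins (left out keeps the last). The fingers move at their own pace and stop on an object; grip_force is the grip in N (left out, the last holds). Time passes only in rows, so rows that do not move let the fingers close. The tool returns the time, the measured TCP pose, the force, the opening and the grip force at its end. only (a regular expression) keeps the lines of the reply that match it, lines (a string "A,B") keeps lines A to B, and quiet returns only ok. Input that does not fit is refused with a message, and nothing moves.
- r.state(): the state, without advancing time (a new reading comes with each control period).
- r.snapshot(name): name is "scene" or "top"; returns the picture (400x640x3 uint8, blue, green, red); there is no depth.
- r.get_calibration(name): a dict with "camera_matrix" (3x3 intrinsics, pixels), "rvec" (rotation vector, rad) and "tvec" (3), from world to camera coordinates, as OpenCV has them. Camera axes: x right, y down, z forward; pixel columns grow to the right and rows downward; lengths in m; the calibration is good to about 2 mm. A picture is of the moment at which its call begins. get_calibration takes no time and is no camera call.
- r.close_job(): hands the job in; it is judged then, once.
The state is a dict: "time_s": time; "q": joint angles; "qvel": joint speeds; "tau": joint torques, N m; "tool_pos": TCP position; "eef_rot": TCP orientation; "wrist_force": force on the tool from outside, world axes, zero at the start; "ft_torque": the same for the moment, N m; "grip_width": finger opening in m; "finger_force": force on a finger pad.
Only numpy, scipy, OpenCV 4.12 (cv2) and the standard library are available. Lean on these libraries where they do the work, as an engineer would, in place of code of your own. Each camera call takes 0.05 s, during which the arm holds its last target. There are 200 camera calls.

## Task

Load the sloping can rack so that the short spray can comes out first and the tall one next: lay the short spray can in the rack and let it roll down against the front stop, then load the tall spray can behind it so that it rests against the short one. Both lie crosswise in the rack, nozzle to either side; leave the plain flat-ended cartridge on the mat.

Things in the scene. Friction and masses are not known exactly. Their poses are not given: they have to be found in the camera images.
- short_can: Short spray can, 50 mm diameter, 130 mm long overall, bare aluminium with a paper band and a narrower 38 mm black nozzle cap at its +x end; 0.11 to 0.23 kg. It lies on the ribbed mat. Origin: on its axis at mid-length, 28 mm above the bench at the start; x runs along the can (level), y and z turn as it rolls.
- tall_can: Tall spray can: like the short one, 50 mm diameter with a black nozzle cap, but 195 mm long overall; 0.17 to 0.35 kg. Lies on the same mat. Origin and axes as for the short can.
- cartridge: Not to be used: plain cartridge, 50 mm diameter, 165 mm long, flat ends, no nozzle cap; origin and axes as for the cans. It and the two cans lie parallel in any order, 95 mm apart, in the three places of a black rubber mat 3 mm thick, with ribs 4 mm higher on both sides of each.
- rack: Fixed open grey chute, 226 mm wide inside, 225 long. Origin: on the bench below the foot of the stop's inner face, mid-width; x level, uphill; y across; z up. Floor 35 mm up at the dark 30 mm high stop (x = 0), rising 9 degrees (59 mm up at x = 150); side walls 32 mm over it, 8 mm ledge at the high end. Cans lie along y, roll to the stop: axis at x = 21, z = 64; next x = 70, z = 71.

How it is judged:
On the way:
1. the short spray can lies crosswise in the rack against the front stop (x of short_can in the frame of rack between 0.005 and 0.036 m and y of short_can in the frame of rack between -0.075 and 0.075 m and z of short_can in the frame of rack below 0.075 m and angle between the x axis of short_can and the y axis of rack, either way round below 0.25 rad and linear speed of short_can below 0.03 m/s), for 0.2 s.
At the end, for the whole second after the job is handed in: The short spray can lies on the rack's floor against the front stop (axis 5 to 36 mm uphill of it) and the tall one on the floor right behind it (axis 55 to 88 mm uphill), both between the side walls, within about 14 degrees of crosswise and at rest; the cartridge is within 50 mm of where it lay (all of step 1 and x of tall_can in the frame of rack between 0.055 and 0.088 m and y of tall_can in the frame of rack between -0.05 and 0.05 m and z of tall_can in the frame of rack below 0.085 m and angle between the x axis of tall_can and the y axis of rack, either way round below 0.25 rad and linear speed of tall_can below 0.03 m/s and distance of cartridge from where it was at the start of the episode below 0.05 m); the robot touches nothing.
It fails at once if the plain cartridge is carried off or knocked away (more than 50 mm) (distance of cartridge from where it was at the start of the episode above 0.05 m).
It also fails if it takes over 64 s, if anything falls off the work surface, if the arm or the gripper's body presses on something with over 40 N, if the wrist force passes 120 N, or if a joint passes its speed limit or range.

## Working session

There is one attempt and no reset: what is moved stays moved. The work goes in short steps, Python scripts to look and compute and a tool call to move; the robot and the scene stay as the last step left them, time stands still between calls to the robot, and variables do not carry over. Pictures are saved under pics/ and viewed, at most 10 in all, crops included, and the job is handed in when it is done.

```bash
ls; mkdir -p pics; python3 - <<'E'
from station import r
import cv2
for n in("scene","top"):
    cv2.imwrite(f"pics/{n}0.png",r.snapshot(n)); print(n,r.get_calibration(n))
print(r.state())
E
```

```text
pics
station.py
scene {'camera_matrix': array([[400.22136951,   0.        , 321.08195371],
       [  0.        , 400.22136951, 200.29583267],
       [  0.        ,   0.        ,   1.        ]]), 'rvec': array([ 2.0626683 ,  1.71171026, -0.49270528]), 'tvec': array([-0.04841883, -0.4042924 ,  1.21234817])}
top {'camera_matrix': array([[441.43412453,   0.        , 318.95843077],
       [  0.        , 441.43412453, 195.58936512],
       [  0.        ,   0.        ,   1.        ]]), 'rvec': array([ 2.17858321, -2.20304461,  0.07326326]), 'tvec': array([-0.03485461,  0.50279506,  1.04305577])}
{'time_s': 0.1, 'q': array([-1.37998526e+00,  5.33205739e-02,  1.61415983e+00,  6.20521568e-06,
        1.47600582e+00, -1.18980525e-01]), 'qvel': array([-0.00016452, -0.00116597, -0.00138558,  0.00042155,  0.00190043,
        0.00143881]), 'tau': array([ 1.10144778e-03, -3.94903135e+01, -3.71362209e+01, -7.81848416e-05,
        3.88984787e-03, -1.91357351e-06]), 'tool_pos': array([ 0.19044306, -0.59468375,  0.23016565]), 'eef_rot': array([-3.10211052e+00, -4.84383039e-01,  9.70490979e-05]), 'wrist_force': array([ 0.00935658,  0.04368514, -0.33786451]), 'ft_torque': array([ 0.01701683,  0.01937131, -0.02648748]), 'finger_force': 0.0, 'grip_width': 0.0853988132016742}
```

View pics/scene0.png

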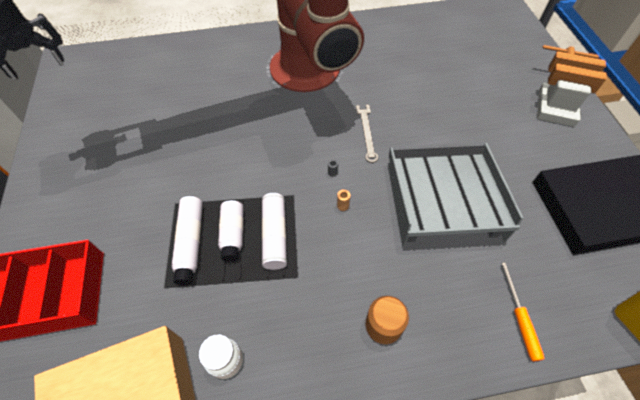

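View pics/top0.png

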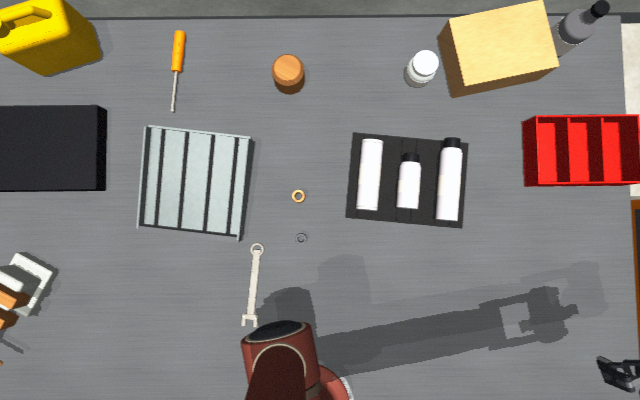

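The arm is clear of both views. In the scene picture the tall can is at (187,240), the short can at (231,230) and the cartridge at (273,232). The rack is near (455,190). Next I'll zoom in on the rack to find the stop.

```bash
python3 - <<'E'
import cv2,numpy as np
a=cv2.imread("pics/scene0.png")[135:255,375:535]; b=cv2.imread("pics/top0.png")[110:250,120:270]
f=lambda i:cv2.resize(i,(400,int(400*i.shape[0]/i.shape[1])),interpolation=cv2.INTER_CUBIC)
a,b=f(a),f(b);h=max(len(a),len(b))
c=np.hstack([cv2.copyMakeBorder(i,0,h-len(i),0,0,cv2.BORDER_CONSTANT) for i in(a,b)]);cv2.imwrite("pics/rack.png",c);print(c.shape)
E
```

```text
(373, 800, 3)
```

View pics/rack.png

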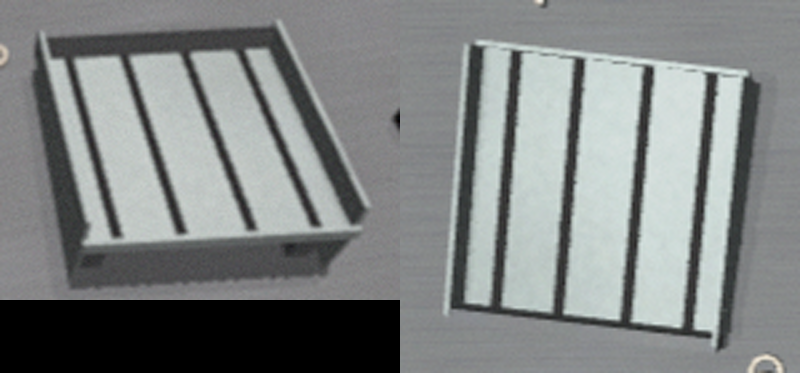

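The tall dark stop is on the robot side: at scene crop y≈40, and along the bottom in the top view. The thin ledge, so the high end, is away from the robot. Rack x is therefore roughly world +x. Now I'll measure it by triangulating from both views.

```bash
cat > h.py <<'E'
import cv2,numpy as np
from station import r
C={n:r.get_calibration(n) for n in("scene","top")}
def P(n):
    c=C[n];return c["camera_matrix"]@np.c_[cv2.Rodrigues(c["rvec"])[0],c["tvec"]]
def tri(s,t):
    s,t=[np.array(a,float).reshape(-1,2).T for a in(s,t)]
    X=cv2.triangulatePoints(P("scene"),P("top"),s,t);X=(X[:3]/X[3]).T
    e=[np.linalg.norm(cv2.projectPoints(X,C[n]["rvec"],C[n]["tvec"],C[n]["camera_matrix"],None)[0][:,0]-p.T,axis=1) for n,p in(("scene",s),("top",t))]
    return X,e
def onplane(n,uv,z):
    c=C[n];R=cv2.Rodrigues(c["rvec"])[0];o=-R.T@c["tvec"]
    uv=np.array(uv,float).reshape(-1,2)
    d=(R.T@np.linalg.inv(c["camera_matrix"])@np.c_[uv,np.ones(len(uv))].T).T
    return o+d*((z-o[2])/d[:,2])[:,None]
def rects(img,x0,x1,y0,y1,lo=110,amin=300):
    g=img.min(2);m=np.zeros_like(g);m[y0:y1,x0:x1]=(g[y0:y1,x0:x1]>lo)*255
    cs=[c for c in cv2.findContours(m,cv2.RETR_EXTERNAL,cv2.CHAIN_APPROX_NONE)[0] if cv2.contourArea(c)>amin]
    out=[]
    for c in cs:
        c=c[:,0];mean,ev=cv2.PCACompute(c.astype(np.float32),None)
        v=ev[0]*np.sign(ev[0,1]);k=(c-mean)@v;w=(c-mean)@np.array([-v[1],v[0]])
        n=np.array([-v[1],v[0]]);mid=(w.max()+w.min())/2
        out.append((mean[0]+v*k.min()+n*mid,mean[0]+v*k.max()+n*mid,np.ptp(w)))
    return sorted(out,key=lambda o:o[0][0])
E
python3 - <<'E'
from h import *
np.set_printoptions(precision=4,suppress=True)
s=cv2.imread("pics/scene0.png");t=cv2.imread("pics/top0.png")
S=rects(s,165,300,185,285);T=rects(t,345,470,130,228)[::-1]
for n,a,b in zip(("tall","short","cart"),S,T):
    print(n,a,b)
    # scene: image top = near robot ; top view: image bottom = near robot
    X,e=tri([a[0],a[1]],[b[1],b[0]]);print(X,np.linalg.norm(X[1]-X[0]),e)
    print(" plane28 scene",onplane("scene",[a[0],a[1]],.028),"top",onplane("top",[b[1],b[0]],.028))
f=lambda p:np.array(p)/2.5+[375,135]
g=lambda p:np.array(p)*150/400+[120,110]
L=["low-y wall","low+y","high+y","high-y","floorlow-y","floorlow+y"]
X,e=tri(f([[42,33],[280,22],[368,208],[85,228],[53,60],[272,47]]),g([[318,345],[47,312],[70,42],[348,72],[310,333],[58,305]]))
for l,x,a,b in zip(L,X,*e):print(l,x,round(a,1),round(b,1))
E
```

```text
tall (array([160.1648, 221.3548]), array([304.7738, 240.5879]), np.float64(108.68300276994705)) (array([451.8243, 146.7654]), array([446.4341, 219.7366]), np.float64(22.08755749464035))
[[ 0.4459 -0.3925 -0.0315]
 [ 0.6307 -0.207   0.2573]] 0.3899238842246446 [array([16.0133, 74.4373]), array([13.5981, 52.8194])]
 plane28 scene [[ 0.4795 -0.4094  0.028 ]
 [ 0.5877 -0.0957  0.028 ]] top [[ 0.441  -0.3413  0.028 ]
 [ 0.6151 -0.3594  0.028 ]]
low-y wall [0.4023 0.1445 0.0659] 1.4 1.2
low+y [0.433  0.3744 0.0662] 1.0 0.9
high+y [0.657  0.343  0.1039] 1.0 0.8
high-y [0.6299 0.1125 0.1001] 1.1 0.8
floorlow-y [0.4119 0.1577 0.0324] 1.5 1.3
floorlow+y [0.4385 0.3769 0.0338] 0.4 0.4
```

Rack walls triangulate to heights of 66 and 102 mm, as they should, and are 232 mm apart outside; yaw is about -7.9°. The can mask threshold was too low, so I'll redo that part.

```bash
python3 - <<'E'
from h import *
np.set_printoptions(precision=4,suppress=True)
s=cv2.imread("pics/scene0.png");t=cv2.imread("pics/top0.png")
S=rects(s,165,300,185,285,150);T=rects(t,345,470,130,228,150)[::-1]
print(len(S),len(T))
for n,a,b in zip(("tall","short","cart"),S,T):
    print(n,a[2],b[2])
    X,e=tri([a[0],a[1]],[b[1],b[0]]);print(X,np.linalg.norm(X[1]-X[0]),np.round(e,1).ravel())
    print(" mid",X.mean(0),"yaw",np.degrees(np.arctan2(*(X[1]-X[0])[[1,0]])))
    print(" plane top28",onplane("top",[b[1],b[0],(b[0]+b[1])/2],.028)[:,:2].ravel())
# black caps: dark ends along axis in top view, printed as min-channel profile
for n,b in (("tall",T[0]),("short",T[1])):
    v=(b[0]-b[1])/np.linalg.norm(b[0]-b[1])
    print(n,b[0],[int(t[tuple(np.round(b[0]+v*k).astype(int)[::-1])].max()) for k in range(-2,22)])
E
```

```text
3 3
tall 23.6897704154253 21.21869248151779
[[ 0.4412 -0.3325  0.056 ]
 [ 0.6129 -0.3565  0.0391]] 0.17424656698058258 [0.7 0.1 0.6 0.1]
 mid [ 0.527  -0.3445  0.0476] yaw -7.969052490184965
 plane top28 [ 0.4413 -0.342   0.6148 -0.3598  0.5276 -0.3508]
short 22.4315192848444 21.006973519921303
[[ 0.4702 -0.2426  0.0553]
 [ 0.58   -0.2586  0.0408]] 0.11193549522284443 [0.3 0.1 0.3 0.1]
 mid [ 0.5251 -0.2506  0.048 ] yaw -8.302509238636091
 plane top28 [ 0.4711 -0.2487  0.5818 -0.2611  0.5263 -0.2549]
cart 22.997568011283875 20.891700856387615
[[ 0.4676 -0.1491  0.0569]
 [ 0.6338 -0.1684  0.0435]] 0.16788227903529995 [0. 0. 0. 0.]
 mid [ 0.5507 -0.1587  0.0502] yaw -6.607818500665722
 plane top28 [ 0.4685 -0.1524  0.6368 -0.1703  0.5522 -0.1613]
tall [451.9853 146.8538] [254, 254, 231, 66, 64, 63, 62, 59, 64, 58, 57, 58, 82, 144, 139, 138, 136, 140, 139, 136, 135, 137, 136, 137]
short [411.0898 161.0079] [254, 254, 160, 66, 69, 69, 63, 60, 53, 55, 51, 51, 56, 57, 58, 58, 59, 59, 58, 59, 57, 61, 60, 60]
```

Cans: the top rim is at 55 mm against 53 expected, and the spacing is 95 mm as stated, so the measurements hold up. The short can's centre is about (0.535, -0.256), the tall can's about (0.538, -0.352), and both have yaw around -6°. Moving to the short can.

```bash
cat > go.py <<'E'
import sys,numpy as np
from station import r
from scipy.spatial.transform import Rotation as R
# target x y z yaw(deg of tool x), tool vertical: residual in tool axes (before turning, after turning)
x,y,z,a=map(float,sys.argv[1:5]);s=r.state();c=R.from_rotvec(s["eef_rot"])
t=R.from_euler("z",a,degrees=True)*R.from_euler("x",180,degrees=True)
d=np.array([x,y,z])-s["tool_pos"]
print("now",np.round(c.inv().apply(d),4),"rot",np.round((c.inv()*t).as_rotvec(),3),"after",np.round(t.inv().apply(d),4),"w",round(s["grip_width"],4),"q",np.round(s["q"],2),"F",np.round(s["wrist_force"],1),"t",s["time_s"])
E
```

shift_gripper(ticks=[0, 0, 0, 0, 0, 0.138, 0, 0, 0, 0, 0, 0.138, 0, 0, 0, 0, 0, 0.138, 0.0307, -0.0374, 0, 0, 0, 0, 0.0307, -0.0374, 0, 0, 0, 0, 0.0307, -0.0374, 0, 0, 0, 0, 0.0307, -0.0374, 0, 0, 0, 0, 0.0307, -0.0374, 0, 0, 0, 0, 0.0307, -0.0374, 0, 0, 0, 0, 0.0307, -0.0374, 0, 0, 0, 0, 0.0307, -0.0374, 0, 0, 0, 0, 0.0307, -0.0374, 0, 0, 0, 0], aperture=0.085)

```text
time_s: 1.6
tool_pos: [0.5011, -0.2877, 0.2308]
eef_rot: [-3.137, 0.164, 0.001]
wrist_force: [0.7, -0.2, 0.6]
grip_width: 0.085
finger_force: 0.0
```

```bash
python3 go.py .535 -.256 .014 -6.1
```

```text
now [ 0.0305 -0.035   0.2168] rot [-0.     0.001  0.002] after [ 0.0303 -0.0352  0.2168] w 0.085 q [-0.65 -0.06  1.72 -0.    1.48  1.02] F [ 0.7 -0.2  0.6] t 1.6
```

shift_gripper(ticks=[0.0305, -0.0352, 0, 0, 0, 0, 0, 0, 0.05, 0, 0, 0, 0, 0, 0.05, 0, 0, 0, 0, 0, 0.03, 0, 0, 0, 0, 0, 0, 0, 0, 0])

```text
time_s: 2.22
tool_pos: [0.532, -0.2557, 0.0974]
eef_rot: [-3.133, 0.163, 0.01]
wrist_force: [0.1, 0.2, 1.3]
grip_width: 0.0852
finger_force: 0.0
```

```bash
python3 go.py .535 -.256 .014 -6.1
python3 - <<'E'
from h import *
a=r.snapshot("scene")[130:290,130:330];b=r.snapshot("top")[100:260,320:520]
cv2.imwrite("pics/g1.png",np.hstack([cv2.resize(i,(400,320)) for i in(a,b)]))
E
```

```text
now [0.0036 0.0002 0.0834] rot [-0.003  0.007  0.002] after [ 0.0031 -0.0001  0.0834] w 0.0852 q [-0.57  0.09  1.8  -0.    1.25  1.1 ] F [0.1 0.2 1.3] t 2.225
```

View pics/g1.png

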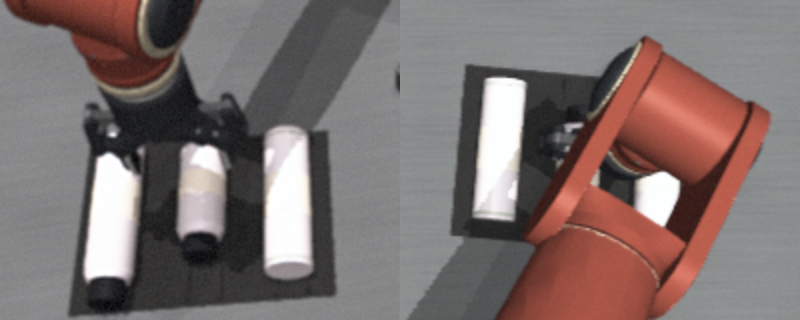

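The fingers are at crop (110,150) and (215,155), so midway is full-image pixel (211,206). I'll check that against the projected TCP.

```bash
python3 - <<'E'
from h import *
p=np.array([[.532,-.2557,.0974],[.532-.0045,-.2557-.042,.11],[.532+.0045,-.2557+.042,.11],[.535,-.256,.028],[.535,-.256,.053]])
print(cv2.projectPoints(p,C["scene"]["rvec"],C["scene"]["tvec"],C["scene"]["camera_matrix"],None)[0][:,0])
E
```

```text
[[223.11418774 215.08979954]
 [201.06132159 213.51737349]
 [242.43761913 210.6272486 ]
 [229.81433888 231.62402108]
 [227.48364    226.36179035]]
```

The projected fingertips, (201,214) and (242,211), match the picture, so the gripper is aligned. Descend and grip.

shift_gripper(ticks=[0.003, 0, 0.03, 0, 0, 0, 0, 0, 0.03, 0, 0, 0, 0, 0, 0.02, 0, 0, 0, 0, 0, 0.003, 0, 0, 0, 0, 0, 0, 0, 0, 0])

```text
time_s: 2.95
tool_pos: [0.5382, -0.2582, 0.0196]
eef_rot: [3.136, -0.164, 0.003]
wrist_force: [-0.1, 0.7, -0.1]
grip_width: 0.0848
finger_force: 0.0
```

```bash
python3 go.py .535 -.256 .014 -6.1
```

```text
now [-0.0034 -0.0019  0.0056] rot [ 0.001 -0.002  0.002] after [-0.0034 -0.0019  0.0056] w 0.0848 q [-0.57  0.21  1.82  0.    1.11  1.1 ] F [-0.1  0.7 -0.1] t 2.95
```

shift_gripper(ticks=[0, 0, 0, 0, 0, 0, 0, 0, 0, 0, 0, 0, 0, 0, 0, 0, 0, 0, 0, 0, 0, 0, 0, 0, 0, 0, 0, 0, 0, 0, 0, 0, 0, 0, 0, 0], aperture=0.03, grip_force=40)

```text
time_s: 3.7
tool_pos: [0.5386, -0.2558, 0.0199]
eef_rot: [-3.133, 0.164, -0.003]
wrist_force: [1.0, 7.7, 6.5]
grip_width: 0.0485
finger_force: 41.2
```

shift_gripper(ticks=[0, 0, -0.03, 0, 0, 0, 0, 0, -0.05, 0, 0, 0, 0, 0, -0.05, 0, 0, 0, 0, 0, -0.04, 0, 0, 0, 0, 0, 0, 0, 0, -0.171, 0, 0, 0, 0, 0, -0.171, 0, 0, 0, 0, 0, -0.171, 0, 0, 0, 0, 0, -0.171, 0, 0, 0, 0, 0, -0.171, 0, 0, 0, 0, 0, -0.171, 0, 0, 0, 0, 0, -0.171, 0, 0, 0, 0, 0, -0.171])

```text
time_s: 5.2
tool_pos: [0.537, -0.2575, 0.1879]
eef_rot: [-2.529, -1.862, 0.0]
wrist_force: [-0.0, -0.3, -1.3]
grip_width: 0.048
finger_force: 42.9
```

shift_gripper(ticks=[0, 0, 0, 0, 0, -0.171, 0, 0, 0, 0, 0, 0])

```text
time_s: 5.45
tool_pos: [0.537, -0.2575, 0.188]
eef_rot: [-2.369, -2.063, 0.0]
wrist_force: [0.3, -0.3, -1.2]
grip_width: 0.0486
finger_force: 42.9
```

```bash
python3 go.py .4968 .2485 .067 82.1
```

```text
now [ 0.4956 -0.1094  0.1212] rot [-0.001 -0.    -0.   ] after [ 0.4956 -0.1094  0.121 ] w 0.0486 q [-0.57  0.01  1.73  0.    1.4  -0.43] F [ 0.3 -0.3 -1.2] t 5.45
```

Can held. Now over to the rack.

shift_gripper(ticks=[0.0496, -0.0109, 0, 0, 0, 0, 0.0496, -0.0109, 0, 0, 0, 0, 0.0496, -0.0109, 0, 0, 0, 0, 0.0496, -0.0109, 0, 0, 0, 0, 0.0496, -0.0109, 0, 0, 0, 0, 0.0496, -0.0109, 0, 0, 0, 0, 0.0496, -0.0109, 0, 0, 0, 0, 0.0496, -0.0109, 0, 0, 0, 0, 0.0496, -0.0109, 0, 0, 0, 0, 0.0496, -0.0109, 0, 0, 0, 0, 0, 0, 0.05, 0, 0, 0, 0, 0, 0, 0, 0, 0])

```text
time_s: 6.95
tool_pos: [0.4929, 0.2479, 0.1336]
eef_rot: [-2.366, -2.062, 0.015]
wrist_force: [-0.2, -0.5, -2.1]
grip_width: 0.0483
finger_force: 42.8
```

```bash
python3 go.py .4968 .2485 .067 82.1
python3 - <<'E'
from h import *
a=r.snapshot("scene")[100:260,350:550];b=r.snapshot("top")[90:250,100:300]
cv2.imwrite("pics/g2.png",np.hstack([cv2.resize(i,(400,320)) for i in(a,b)]))
E
```

```text
now [0.0015 0.0044 0.0666] rot [-0.009  0.005  0.001] after [0.0012 0.0038 0.0666] w 0.0483 q [ 0.33 -0.03  1.87 -0.    1.32  0.47] F [-0.2 -0.5 -2.1] t 6.95
```

View pics/g2.png

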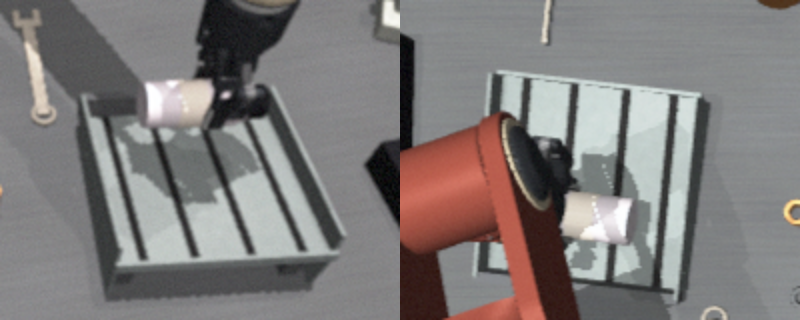

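The can hangs crosswise, between the side walls, at scene crop (140–270,100). Lower it and check.

shift_gripper(ticks=[0, 0.003, 0.03, 0, 0, 0, 0, 0, 0.025, 0, 0, 0, 0, 0, 0.008, 0, 0, 0, 0, 0, 0, 0, 0, 0, 0, 0, 0, 0, 0, 0])

```text
time_s: 7.68
tool_pos: [0.5009, 0.2484, 0.0773]
eef_rot: [2.367, 2.064, 0.005]
wrist_force: [-0.4, 0.3, -1.3]
grip_width: 0.0487
finger_force: 42.9
```

```bash
python3 go.py .4968 .2485 .067 82.1
```

```text
now [-0.0004 -0.0041  0.0103] rot [ 0.003 -0.001  0.001] after [-0.0004 -0.0041  0.0103] w 0.0487 q [ 0.33  0.04  1.89 -0.    1.2   0.46] F [-0.4  0.3 -1.3] t 7.675
```

shift_gripper(ticks=[0, 0, 0.004, 0, 0, 0, 0, 0, 0.004, 0, 0, 0, 0, 0, 0, 0, 0, 0, 0, 0, 0, 0, 0, 0])

```text
time_s: 8.18
tool_pos: [0.4995, 0.2481, 0.0672]
eef_rot: [-2.367, -2.065, 0.0]
wrist_force: [-0.8, 0.1, -1.8]
grip_width: 0.0487
finger_force: 42.9
```

```bash
python3 go.py .4968 .2485 .067 82.1
```

```text
now [ 0.     -0.0027  0.0002] rot [-0.     0.     0.002] after [ 0.     -0.0027  0.0002] w 0.0487 q [ 0.33  0.05  1.9  -0.    1.19  0.46] F [-0.8  0.1 -1.8] t 8.175
```

shift_gripper(ticks=[0, 0, 0.003, 0, 0, 0, 0, 0, 0, 0, 0, 0])

```text
time_s: 8.43
tool_pos: [0.4995, 0.2481, 0.0642]
eef_rot: [-2.367, -2.065, 0.0]
wrist_force: [1.1, -0.3, -2.3]
grip_width: 0.0484
finger_force: 43.0
```

shift_gripper(ticks=[0, 0, 0, 0, 0, 0, 0, 0, 0, 0, 0, 0, 0, 0, 0, 0, 0, 0, 0, 0, 0, 0, 0, 0, 0, 0, 0, 0, 0, 0, 0, 0, 0, 0, 0, 0], aperture=0.085)

```text
time_s: 9.18
tool_pos: [0.4995, 0.2482, 0.0644]
eef_rot: [-2.367, -2.065, -0.0]
wrist_force: [-0.3, 0.0, 0.2]
grip_width: 0.0849
finger_force: 0.4
```

shift_gripper(ticks=[0, 0, -0.01, 0, 0, 0, 0, 0, -0.03, 0, 0, 0, 0, 0, -0.05, 0, 0, 0, 0, 0, -0.05, 0, 0, 0, 0, 0, 0, 0, 0, 0])

```text
time_s: 9.8
tool_pos: [0.5027, 0.2491, 0.2114]
eef_rot: [2.364, 2.062, 0.017]
wrist_force: [-0.4, -0.5, -0.5]
grip_width: 0.0852
finger_force: 0.0
```

```bash
python3 go.py .538 -.352 .014 -6.1
python3 - <<'E'
from h import *
a=r.snapshot("scene")[100:260,350:550];b=r.snapshot("top")[90:250,100:300]
cv2.imwrite("pics/g3.png",np.hstack([cv2.resize(i,(400,320)) for i in(a,b)]))
E
```

```text
now [-0.5918  0.1143  0.1956] rot [ 0.005 -0.012  1.541] after [0.0989 0.594  0.1974] w 0.0852 q [ 0.33 -0.09  1.79 -0.    1.43  0.46] F [-0.4 -0.5 -0.5] t 9.8
```

View pics/g3.png

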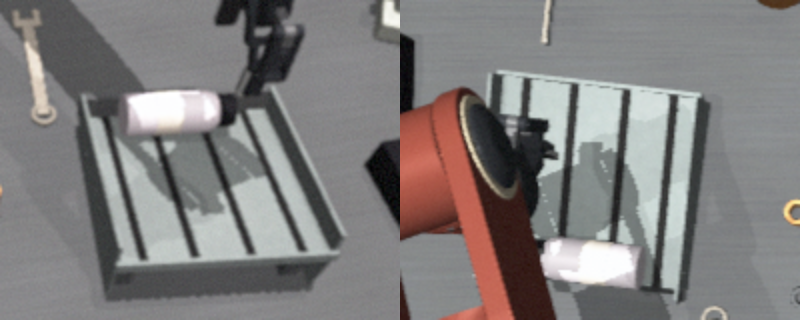

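The short can lies crosswise against the stop (scene crop (180,112), top crop (590,262)). Now for the tall can.

shift_gripper(ticks=[-0.0538, 0.0104, 0, 0, 0, 0, -0.0538, 0.0104, 0, 0, 0, 0, -0.0538, 0.0104, 0, 0, 0, 0, -0.0538, 0.0104, 0, 0, 0, 0, -0.0538, 0.0104, 0, 0, 0, 0, -0.0538, 0.0104, 0, 0, 0, 0, -0.0538, 0.0104, 0, 0, 0, 0, -0.0538, 0.0104, 0, 0, 0, 0, -0.0538, 0.0104, 0, 0, 0, 0, -0.0538, 0.0104, 0, 0, 0, 0, -0.0538, 0.0104, 0, 0, 0, 0, 0, 0, 0, 0, 0, 0.171], aperture=0.085)

```text
time_s: 11.4
tool_pos: [0.5311, -0.3566, 0.2013]
eef_rot: [-2.54, -1.842, 0.003]
wrist_force: [0.2, 0.4, -0.8]
grip_width: 0.0849
finger_force: 0.0
```

shift_gripper(ticks=[0, 0, 0, 0, 0, 0.171, 0, 0, 0, 0, 0, 0.171, 0, 0, 0, 0, 0, 0.171, 0, 0, 0, 0, 0, 0.171, 0, 0, 0, 0, 0, 0.171, 0, 0, 0, 0, 0, 0.171, 0, 0, 0, 0, 0, 0.171, 0, 0, 0, 0, 0, 0.171, 0, 0, 0.05, 0, 0, 0, 0, 0, 0.04, 0, 0, 0, 0, 0, 0, 0, 0, 0])

```text
time_s: 12.78
tool_pos: [0.5291, -0.3508, 0.1076]
eef_rot: [-3.13, 0.163, 0.016]
wrist_force: [0.2, 0.4, 0.6]
grip_width: 0.0847
finger_force: 0.0
```

```bash
python3 go.py .538 -.352 .017 -6.1
python3 - <<'E'
from h import *
np.set_printoptions(precision=4,suppress=True)
t=r.snapshot("top");s=r.snapshot("scene")
for b in rects(t,345,475,130,232,150): print(onplane("top",[b[1],b[0]],.028)[:,:2].ravel(),b[2])
cv2.imwrite("pics/g4.png",np.hstack([cv2.resize(s[130:290,130:330],(400,320)),cv2.resize(t[100:260,320:520],(400,320))]))
E
```

```text
now [0.0099 0.0009 0.0905] rot [-0.007  0.01   0.002] after [0.0089 0.0002 0.0906] w 0.0847 q [-0.7   0.19  1.68 -0.    1.29  0.97] F [0.2 0.4 0.6] t 12.775
[ 0.4685 -0.1525  0.6368 -0.1704] 20.804899036884308
```

View pics/g4.png

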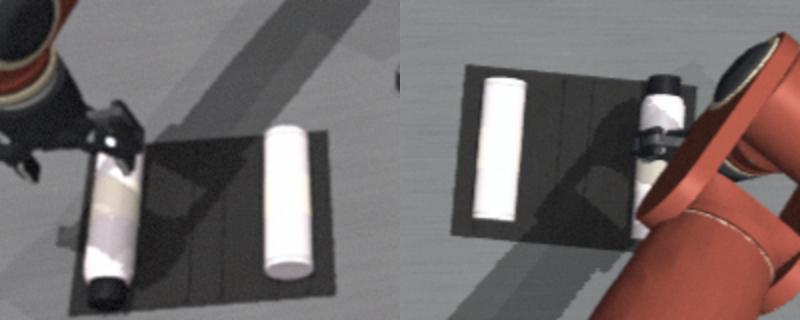

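The cartridge hasn't moved (same 0.4685, -0.1525) and the gripper is over the tall can, whose cap is at scene crop (107,292). Descend.

shift_gripper(ticks=[0.005, 0, 0.04, 0, 0, 0, 0, 0, 0.03, 0, 0, 0, 0, 0, 0.012, 0, 0, 0, 0, 0, 0, 0, 0, 0, 0, 0, 0, 0, 0, 0])

```text
time_s: 13.5
tool_pos: [0.5389, -0.3553, 0.0347]
eef_rot: [3.135, -0.163, 0.005]
wrist_force: [-0.1, -0.2, 0.4]
grip_width: 0.0852
finger_force: 0.0
```

```bash
python3 go.py .538 -.352 .017 -6.1
```

```text
now [-0.0013 -0.0032  0.0177] rot [ 0.002 -0.003  0.002] after [-0.0012 -0.0032  0.0177] w 0.0852 q [-0.7   0.29  1.7  -0.    1.15  0.98] F [-0.1 -0.2  0.4] t 13.5
```

shift_gripper(ticks=[0, 0, 0.01, 0, 0, 0, 0, -0.002, 0.005, 0, 0, 0, 0, 0, 0, 0, 0, 0, 0, 0, 0, 0, 0, 0])

```text
time_s: 14.0
tool_pos: [0.5379, -0.3522, 0.0173]
eef_rot: [-3.137, 0.163, 0.0]
wrist_force: [0.1, -0.0, 0.7]
grip_width: 0.0852
finger_force: 0.0
```

shift_gripper(ticks=[0, 0, 0, 0, 0, 0, 0, 0, 0, 0, 0, 0, 0, 0, 0, 0, 0, 0, 0, 0, 0, 0, 0, 0, 0, 0, 0, 0, 0, 0, 0, 0, 0, 0, 0, 0], aperture=0.03, grip_force=50)

```text
time_s: 14.75
tool_pos: [0.5385, -0.351, 0.0181]
eef_rot: [-3.135, 0.164, -0.001]
wrist_force: [0.4, 5.7, 4.8]
grip_width: 0.0484
finger_force: 52.1
```

```bash
python3 go.py .538 -.352 .017 -6.1
```

```text
now [-0.0004  0.001   0.0011] rot [-0.003 -0.001  0.002] after [-0.0004  0.001   0.0011] w 0.0484 q [-0.69  0.31  1.71  0.    1.13  0.98] F [0.4 5.7 4.8] t 14.75
```

shift_gripper(ticks=[0, 0, -0.03, 0, 0, 0, 0, 0, -0.05, 0, 0, 0, 0, 0, -0.05, 0, 0, 0, 0, 0, -0.05, 0, 0, 0, 0, 0, 0, 0, 0, -0.154, 0, 0, 0, 0, 0, -0.154, 0, 0, 0, 0, 0, -0.154, 0, 0, 0, 0, 0, -0.154, 0, 0, 0, 0, 0, -0.154, 0, 0, 0, 0, 0, -0.154, 0, 0, 0, 0, 0, -0.154, 0, 0, 0, 0, 0, -0.154])

```text
time_s: 16.25
tool_pos: [0.5372, -0.3518, 0.1958]
eef_rot: [-2.649, -1.685, 0.001]
wrist_force: [0.4, -1.1, -3.3]
grip_width: 0.0481
finger_force: 53.4
```

shift_gripper(ticks=[0, 0, 0, 0, 0, -0.154, 0, 0, 0, 0, 0, -0.154, 0, 0, 0, 0, 0, 0])

```text
time_s: 16.62
tool_pos: [0.5373, -0.3518, 0.196]
eef_rot: [-2.366, -2.063, 0.001]
wrist_force: [0.0, -0.2, -2.7]
grip_width: 0.0481
finger_force: 53.4
```

```bash
python3 go.py .5364 .2430 .0715 82.1
```

```text
now [ 0.589  -0.0818  0.1254] rot [-0.002 -0.001  0.001] after [ 0.589  -0.0826  0.1245] w 0.0481 q [-0.7   0.12  1.6  -0.    1.42 -0.56] F [ 0.  -0.2 -2.7] t 16.625
```

shift_gripper(ticks=[0.0535, -0.0075, 0, 0, 0, 0, 0.0535, -0.0075, 0, 0, 0, 0, 0.0535, -0.0075, 0, 0, 0, 0, 0.0535, -0.0075, 0, 0, 0, 0, 0.0535, -0.0075, 0, 0, 0, 0, 0.0535, -0.0075, 0, 0, 0, 0, 0.0535, -0.0075, 0, 0, 0, 0, 0.0535, -0.0075, 0, 0, 0, 0, 0.0535, -0.0075, 0, 0, 0, 0, 0.0535, -0.0075, 0, 0, 0, 0, 0.0535, -0.0075, 0, 0, 0, 0, 0, 0, 0, 0, 0, 0])

```text
time_s: 18.12
tool_pos: [0.5344, 0.2452, 0.1968]
eef_rot: [-2.363, -2.069, 0.0]
wrist_force: [-0.1, -0.8, -3.5]
grip_width: 0.0484
finger_force: 53.4
```

shift_gripper(ticks=[0, 0, 0.05, 0, 0, 0, 0, 0, 0, 0, 0, 0, 0, 0, 0, 0, 0, 0])

```text
time_s: 18.5
tool_pos: [0.5357, 0.2415, 0.1481]
eef_rot: [2.368, 2.064, 0.0]
wrist_force: [0.2, -0.2, -2.2]
grip_width: 0.048
finger_force: 53.5
```

```bash
python3 go.py .5364 .2430 .0715 82.1
python3 - <<'E'
from h import *
a=r.snapshot("scene")[100:260,350:550];b=r.snapshot("top")[90:250,100:300]
cv2.imwrite("pics/g5.png",np.hstack([cv2.resize(i,(400,320)) for i in(a,b)]))
E
```

```text
now [0.0016 0.0005 0.0766] rot [ 0.    -0.     0.001] after [0.0016 0.0005 0.0766] w 0.048 q [ 0.3   0.03  1.78 -0.    1.33  0.43] F [ 0.2 -0.2 -2.2] t 18.5
```

View pics/g5.png

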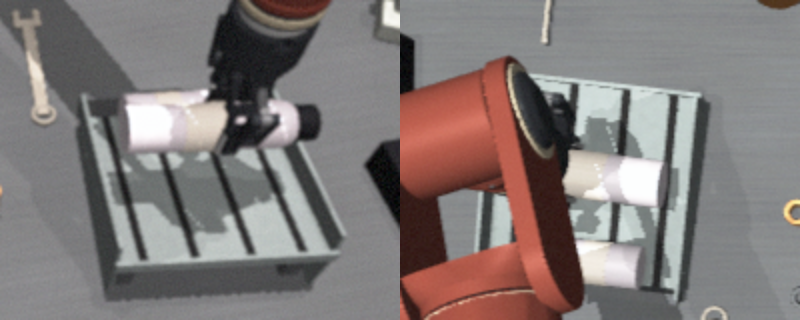

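The tall can is above the rack. Its base end is at scene (411,165) / top (232,182), its cap end at scene (510,160). I'll compute side clearance before lowering.

```bash
python3 - <<'E'
from h import *
np.set_printoptions(precision=4,suppress=True)
X,e=tri([[411,165]],[[232.5,182.5]]);c=onplane("scene",[[411,165],[510,160]],.158);t=onplane("top",[[232.5,182.5]],.158)
o=np.array([.4225,.2588]);y=np.array([.1374,.9905])
for n,p in(("tri",X),("scene",c),("top",t)):print(n,p,(p[:,:2]-o)@y)
b=r.snapshot("top")
E
```

```text
tri [[0.5227 0.1401 0.1589]] [-0.1038]
scene [[0.5222 0.1413 0.158 ]
 [0.5482 0.3453 0.158 ]] [-0.1026  0.1029]
top [[0.5226 0.1395 0.158 ]] [-0.1044]
```

The ends are at about -103 and +95 mm, inside the ±113 mm walls. I'll nudge it +3 mm and lower.

shift_gripper(ticks=[0.004, 0, 0.03, 0, 0, 0, 0, 0, 0.02, 0, 0, 0, 0, 0, 0.015, 0, 0, 0, 0, 0, 0, 0, 0, 0, 0, 0, 0, 0, 0, 0, 0, 0, 0, 0, 0, 0])

```text
time_s: 19.4
tool_pos: [0.5367, 0.2462, 0.0836]
eef_rot: [2.366, 2.066, 0.003]
wrist_force: [-0.2, 0.0, -3.3]
grip_width: 0.0483
finger_force: 53.7
```

```bash
python3 go.py .5364 .2430 .0715 82.1
```

```text
now [-0.0032  0.0001  0.0121] rot [ 0.002 -0.001  0.003] after [-0.0032  0.0002  0.0121] w 0.0483 q [0.3  0.11 1.81 0.   1.22 0.44] F [-0.2  0.  -3.3] t 19.4
```

shift_gripper(ticks=[0, 0, 0.005, 0, 0, 0, 0, 0, 0.005, 0, 0, 0, 0, 0, 0.002, 0, 0, 0, 0, 0, 0, 0, 0, 0, 0, 0, 0, 0, 0, 0])

```text
time_s: 20.02
tool_pos: [0.5359, 0.246, 0.0704]
eef_rot: [2.366, 2.067, 0.0]
wrist_force: [0.4, -0.1, -4.4]
grip_width: 0.048
finger_force: 53.7
```

```bash
python3 go.py .5364 .2430 .0715 82.1
```

```text
now [-0.0029  0.0009 -0.0011] rot [ 0.    -0.     0.003] after [-0.0029  0.0009 -0.0011] w 0.048 q [0.3  0.12 1.82 0.   1.2  0.44] F [ 0.4 -0.1 -4.4] t 20.025
```

shift_gripper(ticks=[0, 0, 0, 0, 0, 0, 0, 0, 0, 0, 0, 0, 0, 0, 0, 0, 0, 0, 0, 0, 0, 0, 0, 0, 0, 0, 0, 0, 0, 0, 0, 0, 0, 0, 0, 0], aperture=0.085)

```text
time_s: 20.78
tool_pos: [0.5358, 0.2461, 0.0705]
eef_rot: [-2.366, -2.066, -0.0]
wrist_force: [-1.5, 0.8, 0.7]
grip_width: 0.0852
finger_force: 0.8
```

shift_gripper(ticks=[0, 0, -0.01, 0, 0, 0, 0, 0, -0.03, 0, 0, 0, 0, 0, -0.05, 0, 0, 0, 0, 0, -0.05, 0, 0, 0, -0.05, 0, 0, 0, 0, 0, -0.05, 0, 0, 0, 0, 0, -0.05, 0, 0, 0, 0, 0, -0.05, 0, 0, 0, 0, 0, -0.05, 0, 0, 0, 0, 0, 0, 0, 0, 0, 0, 0, 0, 0, 0, 0, 0, 0])

```text
time_s: 22.15
tool_pos: [0.5024, -0.0017, 0.2109]
eef_rot: [2.366, 2.066, 0.001]
wrist_force: [0.1, 0.1, -0.3]
grip_width: 0.0854
finger_force: 0.0
```

```bash
python3 - <<'E'
from h import *
np.set_printoptions(precision=4,suppress=True)
t=r.snapshot("top");s=r.snapshot("scene")
cv2.imwrite("pics/g6.png",np.hstack([cv2.resize(i,(400,320)) for i in(s[100:260,350:550],t[90:250,100:300])]))
print([onplane("top",[b[1],b[0]],.028)[:,:2].ravel() for b in rects(t,345,400,130,232,150)])
E
```

```text
[array([ 0.4685, -0.1525,  0.6368, -0.1706])]
```

View pics/g6.png

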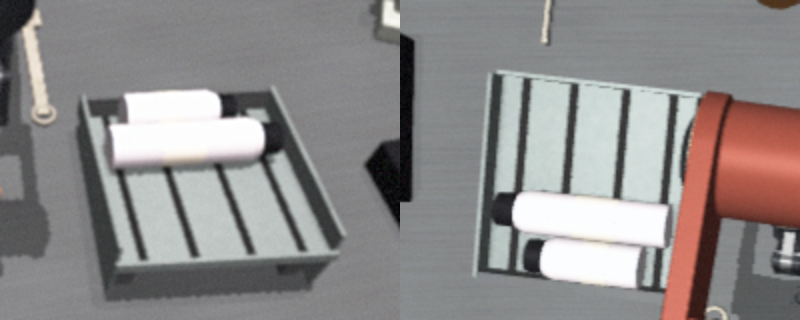

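The tall can lies right behind the short one: top crop axes at about y=219 and y=262. I'll check the numbers and that nothing is moving, then hand in.

```bash
python3 - <<'E'
from h import *
o=np.array([.4225,.2588]);A=np.array([[.9905,-.1374],[.1374,.9905]])
for uv,z in(([190.5,199.5],.071),([192,221],.064)):print(A@(onplane("top",[uv],z)[0,:2]-o))
a=r.snapshot("scene")
for _ in range(10):b=r.snapshot("scene")
print("moved px",(cv2.absdiff(a,b)[130:200,395:500].max(2)>40).sum())
E
```

```text
[0.07103771 0.00253853]
[ 0.02301432 -0.00589607]
moved px 0
```

```bash
python3 -c "
from station import r
print(r.close_job())"
```

```text
the job is handed in; nothing more can be done
None
```

I handed the job in at about 23 s. The short can lies against the front stop (axis about 23 mm uphill) with the tall can resting behind it (about 71 mm), both still, and the cartridge never moved; no verdict came back.

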